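# Gauge the bore of a printer roller sleeve

### The job

Take the self-expanding bore gauge out of its blue stand by squeezing its two yellow pads so that the jaws draw in, slide it down the leaning roller sleeve with the orange end band until its collar sits on the rim, and let go so that the jaws spring out against the bore. Press the red locking cap fully down, then take the gauge by its dark grip (not by the yellow pads), draw it out with the jaws still locked at the bore's width, and stand it upright back in the blue stand. Leave the other things on the bench where they are.

Things in the scene. Friction and masses are not known exactly. Their poses are not given: they have to be found in the camera images.
- gauge_grip (a point): The bore gauge, a loose tool 148 mm tall, about 0.3 kg. Point on its axis 112 mm above its foot, the height to grip. z runs up the tool from foot to cap (vertical in the stand), y through the two jaws. Here a dark steel grip, 92 to 128 mm above the foot, has faces at +x and -x: 30 mm apart, 20 mm wide along y.
- gauge: The same bore gauge; origin at the centre of the underside of its foot, axes as for gauge_grip. At the bottom a round foot 34 mm across, 9 mm thick; a round steel collar 54 mm across with its underside 60 mm above the foot; on top a red cap.
- jaw_l: Jaw on the gauge's +y side (origin at the foot's centre when out) with its brass tip and, 92 to 128 mm above the foot, a yellow pad 20 mm wide facing +y. The two pads measure 48 mm over their outer faces with jaws out, 32 mm drawn in. Squeezing them draws the jaws in: 2 N each at first, 3 N fully in (15 to 30 N holds them well); let go and they spring out.
- jaw_r: Like jaw_l, on the gauge's -y side, with its yellow pad facing -y.
- gauge_collar (a point): Centre of the underside of the gauge's collar, on its axis 60 mm above the foot.
- gauge_foot (a point): Centre of the underside of the gauge's foot.
- jaw_l_tip (a point): Outermost point of the brass jaw tip on the gauge's +y side, 19 mm above the foot. The jaw tips are upright round-ended rods 12 mm thick, 11 to 27 mm above the foot, 54 mm apart overall when out and 38 mm when drawn in.
- jaw_r_tip (a point): Outermost point of the brass jaw tip on the gauge's -y side.
- lock (a joint): Travel of the red locking cap along the gauge's axis, m: 0 up (free), 0.007 pressed fully home (locked). Stays where it is left; starts to move at 8.5 N, is home at 15 N (17 to 22 N is ample, the collar bearing on the rim). Home, it takes the spring off the jaws and brakes them where they are; squeezing the pads again (6 N and more) would spoil the setting.
- lock_top (a point): Centre of the top of the red locking cap, a disc 22 mm across at the upper end of the gauge, 148 mm above its foot when up.
- sleeve_orange: The roller sleeve to be measured: black rubber tube with an orange end band, 62 mm outside, 44 mm bore, 85 mm long, fixed in an aluminium cradle, its mouth about 107 mm above the bench. Origin at the centre of its open upper mouth; z axis points out of the bore along its axis, 25 degrees from vertical. The gauge goes in 60 mm, until its collar rests on the rim.
- sleeve_white: A second sleeve in a like cradle, with a white end band and a 49 mm bore: not the one to measure. Origin and axes as for the other.
- stand_floor (a point): The blue gauge stand, an open pocket fixed to the bench: this point is the centre of the pocket's floor, 5 mm above the bench; z up. Inside it is 46 mm along its x and 66 mm along its y, walls 5 mm thick with the top 48 mm above the bench. The gauge stands in it on its foot with its jaws along the pocket's y (either way round).
- stand: The same stand; origin at the centre of its underside.
- feed_roller: Bystander: grey feed roller, 26 mm across, on a 150 mm steel shaft, lying on the bench.
- screwdriver: Bystander: screwdriver lying on the bench.
- mug: Bystander: white mug, 80 mm across, 90 mm tall.
- toner: Bystander: grey toner bottle with a blue cap, 60 mm across, 150 mm tall.
- gear: Bystander: white plastic gear wheel, 44 mm across, 18 mm tall.
- screw_tray: Bystander: grey two-part tray, 90 by 120 by 25 mm.
- sticky_notes: Bystander: block of yellow notes, 76 mm square, 20 mm tall.
There are look-alikes about, which are no part of the job. Of the things that look like the stand, take the one that is nearest to the robot's base at the start.

How it is judged:
By the outcome, as a careful person would: the job done as asked, in the order asked, and still so for the second after the job is handed in, with the robot touching nothing.
It also fails if it takes over 67 s, if anything falls off the work surface, if the arm or the gripper's body presses on something with over 40 N, if the wrist force passes 120 N, or if a joint passes its speed limit or range.

### The arm

A 6-joint arm with a two-finger parallel gripper is mounted at the origin on the work surface. World frame = base frame: x ahead of the robot, y to its left, z up, the work surface at z = 0. Lengths are in m, angles in rad, forces in N, time in s.
With the tool pointing down it reaches from about 0.3 to 0.875 m from the base axis. Payload 6.4 kg.
Tool frame: the origin (TCP) lies midway between the tips of the shut fingers; the grasp point (between the pads) lies 19 mm behind it (ctrl.pinch_z is the distance from the TCP to the grasp point, in m); z points along the fingers, y is the line along which they close (so a half turn about z gives the same grasp; the last joint's range is limited). The gripper opens to 85 mm and grips with 20 to 120 N. Pads are 22 mm wide; open, the fingers measure 114 mm over their backs; the gripper's body (76 mm by 85 mm) begins 54 mm behind the grasp point. The pads swing forward as they close: fully open they stand 13 mm farther back than shut.
Start: joints at [1.085, 0.181, 1.607, -0, 1.354, -0.206], TCP at [0.159, 0.553, 0.231] pointing down, gripper open.
Joint ranges: [-2.99, 2.99], [-0.89, 2.07], [0.3, 2.58], [-1.14, 4.28], [0, 2.63], [-3.12, 3.12]. Speed limits (rad/s): [2.57, 2.57, 3.01, 3.14, 3.14, 3.14].

### API

Orientations are given as a unit quaternion [w, x, y, z].
In Python, from bench import ctrl gives the robot as it stands.
- The arm moves only by the tool apply_moves, never from a script. Its argument "moves" is a list of rows, each an object with "jaw": the opening, from 0 (shut) to 1 (fully open); "offset": the shift along the tool's x, y, z in mm, a list of three; "rot": the turn, a rotation vector about the tool's x, y, z in degrees, a list of three. In form: [{"jaw": jaw, "offset": [dx, dy, dz], "rot": [ax, ay, az]}, ...]. A call has exactly 5 rows; each row shifts and turns the commanded pose from where the row before left it, along the tool's axes as they then stand; what a row does not reach is not made up. A row lasts 1/8 s, in which the tool goes at most 62.5 mm and 10.7 degrees, less where a joint would pass 70% of its speed; a pose out of reach is approached as far as the arm can. A call is refused whole if a number of a shift passes 62.5 or a number of a turn 10.7, either way. A call with a gripper value outside its range is refused whole. The fingers move at their own pace and stop on an object; the grip force is fixed at half the most. Time passes only in rows, so rows that do not move let the fingers close, or fill a call up. It gives the time, the measured TCP pose, the force, the opening and the grip force at its end, in the units of the state.
- ctrl.get_obs(): the state, without advancing time (a new reading comes with each control period).
- ctrl.camera(name): name is "side" or "top"; returns (picture, depth): 400x640x3 uint8, red, green, blue; 400x640 float32, m along the optical axis (not along the pixel's ray), 0 where there is no reading.
- ctrl.camera_params(name): a dict with "K" (3x3 intrinsics, pixels), "dist" ([k1, k2, p1, p2, k3] as OpenCV has them; the pictures are not rectified), "cam_to_world" (4x4, takes a point from camera to world coordinates). Camera axes: x right, y down, z forward; pixel columns grow to the right and rows downward; lengths in m; the calibration is good to about 2 mm. A picture is of the moment at which its call begins. camera_params takes no time and is no camera call.
- ctrl.hand_in(): hands the job in; it is judged then, once.
Trained networks look in the newest picture that a camera, given by its name, has taken for a name from the list of things; names that differ only in an ending like _2 or _b are one class to them, and where a whole thing is asked for, a point or a joint stands for the part that bears it (a point fixed in the world has none). Each returns a list of dicts, best first, with "score" (0 to 1); they miss things now and then, are a little off and sometimes report something else, mostly with a low value. They report only what shows in the picture. A call takes as long as a camera call. They do not tell look-alikes from the thing itself.
- ctrl.outline_of(camera, target): "region" (400x640 bool, what is visible of it) and "position" ([column, row] in pixels, amid what is visible of it).
The state is a dict: "time_s": time; "q": joint angles; "dq": joint speeds; "joint_efforts": joint torques, N m; "eef_pos": TCP position; "eef_rot": TCP orientation; "wrist_force": force on the tool from outside, world axes, zero at the start; "torque": the same for the moment, N m; "opening": opening from 0.0 (shut) to 1.0 (fully open); "grasp_force": force on a finger pad.
Only numpy, scipy, OpenCV 4.12 (cv2) and the standard library are available. Lean on these libraries where they do the work, as an engineer would, in place of code of your own. Each camera call takes 0.05 s, during which the arm holds its last target. There are 200 camera calls.

## Working session

There is one attempt and no reset: what is moved stays moved. The work goes in short steps, Python scripts to look and compute and a tool call to move; the robot and the scene stay as the last step left them, time stands still between calls to the robot, and variables do not carry over. Pictures are saved under pics/ and viewed, at most 10 in all, crops included, and the job is handed in when it is done.

Besides the shell and the picture viewer there is one more tool, called after ">>>" as name([rows], argument=value, ...), one row to a line, values as JSON. apply_moves: Moves the arm, as the interface text tells. Its arguments: {"type":"object","properties":{"moves":{"type":"array"}},"required":["moves"]}

```bash
ls; mkdir -p pics; python3 - <<'E'
from bench import ctrl
import cv2,numpy as np
np.set_printoptions(precision=4,suppress=True)
o=ctrl.get_obs();print(o)
print(ctrl.pinch_z)
for n in("top","side"):
    p,d=ctrl.camera(n);cv2.imwrite(f"pics/{n}0.png",p[:,:,::-1]);np.savez(f"{n}0.npz",p=p,d=d)
    c=ctrl.camera_params(n);print(n,c)
    for t in("gauge","stand","sleeve_orange","sleeve_white","jaw_l","jaw_r","lock_top","gauge_collar"):
        for r in ctrl.outline_of(n,t):print(t,round(r["score"],2),np.array(r["position"]),r["region"].sum())
E
```

```text
pics
{'time_s': 0.0, 'q': array([ 1.0847,  0.1815,  1.608 , -0.    ,  1.3538, -0.2063]), 'dq': array([ 0.    ,  0.0018, -0.0003,  0.0005, -0.0012, -0.0003]), 'joint_efforts': array([ -0.0003, -44.4849, -35.1337,  -0.0004,   0.0091,   0.    ]), 'eef_pos': array([0.1585, 0.5521, 0.2304]), 'eef_rot': array([-0.0003,  0.1394,  0.9902, -0.0008]), 'wrist_force': array([ 0.1457, -0.3276, -0.0545]), 'torque': array([-0.0164, -0.0217,  0.0213]), 'grasp_force': 0.0, 'opening': 0.9970207731029666}
0.0187
top {'K': array([[383.065 ,   0.    , 319.612 ],
       [  0.    , 383.065 , 194.1339],
       [  0.    ,   0.    ,   1.    ]]), 'dist': array([-0.0577,  0.    ,  0.    ,  0.    ,  0.    ]), 'cam_to_world': array([[-0.0267, -0.9959,  0.086 ,  0.4864],
       [-0.9995,  0.0278,  0.012 ,  0.0117],
       [-0.0143, -0.0857, -0.9962,  1.033 ],
       [ 0.    ,  0.    ,  0.    ,  1.    ]])}
gauge 0.64 [340.1 238.7] 346
stand 0.78 [318.3 186.4] 741
stand 0.61 [473.9 226.1] 210
stand 0.55 [329.4 238. ] 405
stand 0.43 [342.5 237.8] 63
sleeve_orange 0.67 [401.2 151.6] 667
sleeve_white 0.92 [260.  173.7]
[... 396 characters left out ...]
,   0.    , 321.0632],
       [  0.    , 457.4626, 199.0758],
       [  0.    ,   0.    ,   1.    ]]), 'dist': array([-0.077,  0.   ,  0.   ,  0.   ,  0.   ]), 'cam_to_world': array([[ 0.9061, -0.2729,  0.3234,  0.2333],
       [-0.4225, -0.543 ,  0.7257, -0.7804],
       [-0.0225, -0.7941, -0.6073,  0.8029],
       [ 0.    ,  0.    ,  0.    ,  1.    ]])}
gauge 0.98 [279.1 241.6] 703
stand 0.83 [284.2 266.6] 684
stand 0.73 [320.8 234.9] 878
sleeve_orange 0.8 [394.1 258.6] 1275
sleeve_white 0.88 [309.8 184. ] 890
jaw_l 0.47 [281.3 239.1] 166
jaw_l 0.19 [281.7 242.8] 724
jaw_r 0.47 [281.3 239.1] 166
jaw_r 0.19 [281.7 242.8] 724
lock_top 0.46 [280.7 224.1] 99
gauge_collar 0.74 [282.1 242.7] 671
```

```bash
python3 - <<'E'
import cv2,numpy as np
a=cv2.imread("pics/top0.png");b=cv2.imread("pics/side0.png")
cv2.imwrite("pics/top0c.png",cv2.resize(a[100:300,160:500],(800,471),interpolation=3))
cv2.imwrite("pics/side0c.png",cv2.resize(b[130:310,200:440],(800,600),interpolation=3))
E
```

```text
(no output)
```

View pics/top0c.png

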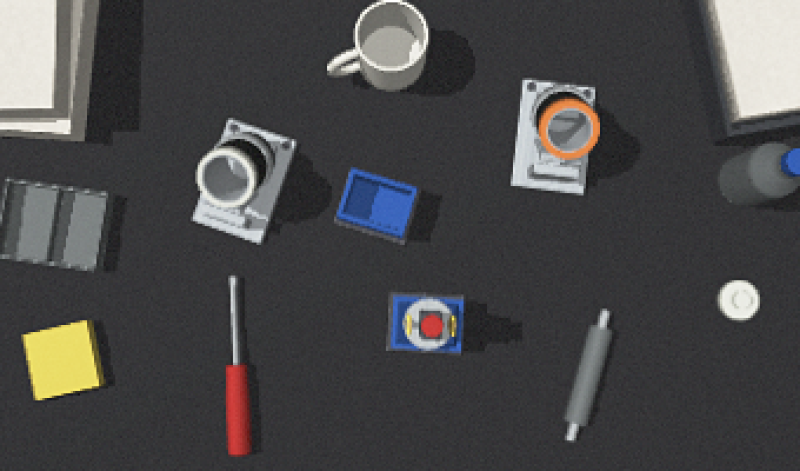

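View pics/side0c.png

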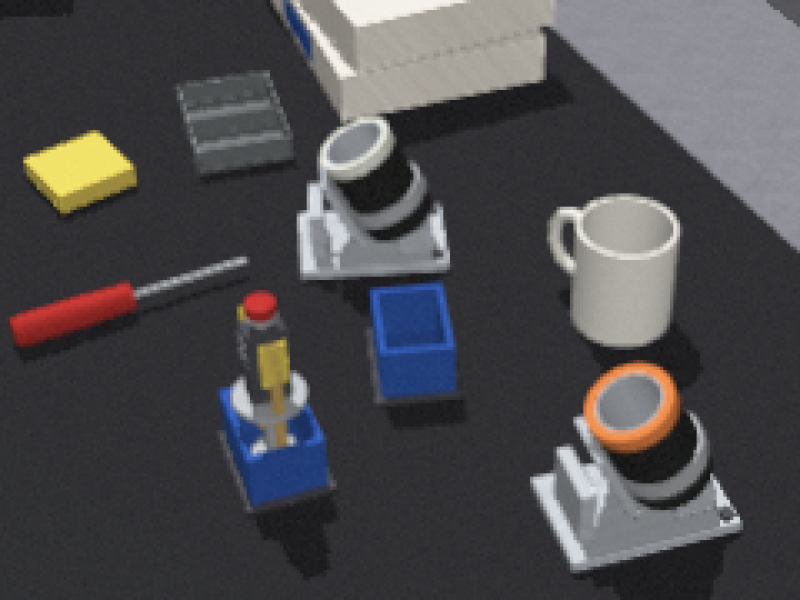

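The blue stands are at top px (341,237), holding the gauge, and (319,186), empty. The one holding the gauge is nearer the base, and the crop confirms it. The orange sleeve's mouth is at top px (402,154), and the white sleeve is at (260,174). Next I'll measure.

```bash
cat > h.py <<'E'
from bench import ctrl
import cv2,numpy as np,json
from scipy.spatial.transform import Rotation as Ro
from scipy.optimize import least_squares
np.set_printoptions(precision=4,suppress=True)
def cam(n):
    c=ctrl.camera_params(n);return np.array(c["K"]),np.array(c["dist"]),np.array(c["cam_to_world"])
def rays(n,px):
    K,D,T=cam(n);u=cv2.undistortPoints(np.float64(px).reshape(-1,1,2),K,D)[:,0]
    return np.c_[u,np.ones(len(u))]@T[:3,:3].T,T[:3,3]
def world(n,px,d):
    r,o=rays(n,px);return o+r*np.reshape(d,(-1,1))
def proj(n,P):
    K,D,T=cam(n);Ti=np.linalg.inv(T)
    return cv2.projectPoints(np.float64(P).reshape(-1,1,3),cv2.Rodrigues(Ti[:3,:3])[0],Ti[:3,3],K,D)[0][:,0]
def tri(px):  # {cam:px}
    A=np.zeros((3,3));b=np.zeros(3)
    for n,p in px.items():
        r,o=rays(n,[p]);r=r[0]/np.linalg.norm(r[0]);M=np.eye(3)-np.outer(r,r);A+=M;b+=M@o
    return np.linalg.solve(A,b)
def pts(n,mask,d):
    v,u=np.nonzero(mask&(d>0));return world(n,np.c_[u,v],d[v,u])
def quat(q):return Ro.from_quat(np.r_[q[1:],q[0]])
def cur():
    o=ctrl.get_obs();return np.array(o["eef_pos"]),quat(o["eef_rot"])
def plan(p1,R1,p0,R0,n=None):
    rv=(R0.inv()*R1).as_rotvec(degrees=True);d=np.linalg.norm(p1-p0)*1e3
    n=n or int(max(np.ceil(np.abs(rv).max()/9),np.ceil(d/45),1))
    R=R0
    for k in range(n):
        print("off",np.round(R.inv().apply((p1-p0)*1e3/n),1).tolist(),"rot",np.round(rv/n,2).tolist());R=R*Ro.from_rotvec(rv/n,degrees=True)
E
python3 - <<'E'
from h import *
for n in("top","side"):
    z=np.load(n+"0.npz");p=z["p"];d=z["d"];h=cv2.cvtColor(p,cv2.COLOR_RGB2HSV);H,S,V=h[...,0],h[...,1],h[...,2]
    win=np.zeros(H.shape,bool)
    if n=="top":win[215:260,320:365]=1;ow=(slice(130,175),slice(370,425))
    else:win[210:290,262:305]=1;ow=(slice(230,275),slice(370,410))
    red=win&((H<6)|(H>173))&(S>150)&(V>90)
    P=pts(n,red,d);v,u=np.nonzero(red);print(n,"red px",u.mean(),v.mean(),len(u),"3d",np.median(P,0),P[:,2].min(),P[:,2].max())
    yel=win&(H>20)&(H<35)&(S>120)&(V>90);P=pts(n,yel,d);print("yellow",len(P));
    if n=="top":print(P)
    blue=win&(H>100)&(H<125)&(S>120);P=pts(n,blue,d);P=P[(P[:,2]>.04)&(P[:,2]<.055)]
    if len(P):r=cv2.minAreaRect(np.float32(P[:,:2])*1000);print("stand rim",len(P),r,cv2.boxPoints(r).tolist())
    om=np.zeros(H.shape,bool);om[ow]=1;om&=(H>5)&(H<20)&(S>150)&(V>90)
    v,u=np.nonzero(om);P=pts(n,om,d);print("orange",len(P),u.mean(),v.mean(),P.min(0),P.max(0))
    # RANSAC plane with the highest face
    best=None;rng=np.random.default_rng(0)
    for _ in range(500):
        a=P[rng.choice(len(P),3,False)];m=np.cross(a[1]-a[0],a[2]-a[0])
        if np.linalg.norm(m)<1e-6:continue
        m/=np.linalg.norm(m);m*=np.sign(m[2]);i=np.abs((P-a[0])@m)<.0015
        if m[2]>.8 and (best is None or i.sum()>best.sum()):best=i
    Q=P[best];c=Q.mean(0);m=np.linalg.svd(Q-c)[2][2];m*=np.sign(m[2])
    e=np.linalg.svd(Q-c)[2][:2];q=(Q-c)@e.T
    f=least_squares(lambda x:np.hypot(*(q-x[:2]).T)-x[2],[0,0,.027],loss="soft_l1",f_scale=.002).x
    print("plane",len(Q),m,np.degrees(np.arccos(m[2])),"centre",c+f[:2]@e,"r",f[2])
E
```

```text
top red px 343.12307692307695 238.0 65 3d [ 0.4604 -0.0285  0.1523] 0.13471541822783983 0.15634124916641678
yellow 27
[[ 0.4697 -0.0063  0.1324]
 [ 0.4682 -0.0519  0.115 ]
 [ 0.4674 -0.0063  0.1313]
 [ 0.4673 -0.0086  0.1315]
 [ 0.4659 -0.0494  0.1157]
 [ 0.4662 -0.0506  0.1327]
 [ 0.4661 -0.053   0.1317]
 [ 0.4652 -0.0061  0.1369]
 [ 0.465  -0.0085  0.1322]
 [ 0.4636 -0.0492  0.1176]
 [ 0.4639 -0.0505  0.1335]
 [ 0.4627 -0.0061  0.1318]
 [ 0.4626 -0.0085  0.1305]
 [ 0.4616 -0.0505  0.1325]
 [ 0.4605 -0.006   0.1343]
 [ 0.4592 -0.0506  0.1301]
 [ 0.4582 -0.0059  0.134 ]
 [ 0.458  -0.0083  0.1325]
 [ 0.4565 -0.0489  0.1186]
 [ 0.457  -0.0502  0.1343]
 [ 0.4558 -0.0059  0.133 ]
 [ 0.4557 -0.0082  0.1332]
 [ 0.4541 -0.0489  0.1182]
 [ 0.4546 -0.0502  0.1336]
 [ 0.4534 -0.0058  0.1312]
 [ 0.4523 -0.0502  0.1323]
 [ 0.4499 -0.0501  0.132 ]]
stand rim 153 ((458.9922180175781, -28.335384368896484), (75.78255462646484, 55.889442443847656), 85.08062744140625) [[427.9010925292969, -63.69071960449219], [483.5846862792969, -68.48345184326172], [490.0833435058594, 7.019950866699219], [434.3997497
[... 160 characters left out ...]
2  ] 23.067038194758663 centre [ 0.6578 -0.1806  0.1072] r 0.027862601905140883
side red px 277.6865671641791 221.3582089552239 67 3d [ 0.4606 -0.0329  0.1511] -0.006435522905019253 0.15381125312574873
yellow 127
stand rim 168 ((460.5115966796875, -30.6270751953125), (78.73023986816406, 55.78179168701172), 85.49069213867188) [[429.6120910644531, -67.67752838134766], [485.2212219238281, -72.06315612792969], [491.4111022949219, 6.423377990722656], [435.8019714355469, 10.809005737304688]]
orange 274 390.6350364963504 253.28467153284672 [ 0.6302 -0.214  -0.002 ] [ 0.7656 -0.0545  0.1216]
plane 125 [-0.4147  0.0602  0.908 ] 24.772403934269658 centre [ 0.6574 -0.1809  0.1073] r 0.02841512207842459
```

Stand (gauge): centre (0.460, −0.029), y axis about 4.7° off world y, rim height ok. Cap is at z≈0.152, which agrees with 5+148 mm. Orange mouth: (0.6576, −0.181, 0.107), tilt about 24–25°, as described. I'll plan the approach.

```bash
cat >> h.py <<'E'
G=np.array([.460,-.0293]);psi=np.radians(4.5)
gy=np.array([np.sin(psi),np.cos(psi),0])
def tool(y,z):
    z=z/np.linalg.norm(z);y=y-z*(y@z);y/=np.linalg.norm(y);return Ro.from_matrix(np.c_[np.cross(y,z),y,z])
RD=tool(gy,np.array([0,0,-1.]))
M=np.array([.6576,-.1808,.1072]);az=np.radians(172);U=np.array([np.sin(np.radians(25))*np.cos(az),np.sin(np.radians(25))*np.sin(az),np.cos(np.radians(25))])
RS=tool(gy,-U)
E
python3 - <<'E'
from h import *
print(tri({"top":(343.1,238),"side":(277.7,221.4)}), tri({"top":(342.1,234.9),"side":(280.7,224.1)}))
p,R=cur();plan(np.r_[G,.235],RD,p,R,15)
E
```

```text
[ 0.4606 -0.029   0.1484] [ 0.4675 -0.0274  0.1367]
off [-30.0, -31.7, -0.2] rot [-0.0, -0.0, -0.77]
off [-29.6, -32.1, -0.2] rot [-0.0, -0.0, -0.77]
off [-29.2, -32.5, -0.2] rot [-0.0, -0.0, -0.77]
off [-28.7, -32.9, -0.2] rot [-0.0, -0.0, -0.77]
off [-28.3, -33.3, -0.2] rot [-0.0, -0.0, -0.77]
off [-27.8, -33.7, -0.2] rot [-0.0, -0.0, -0.77]
off [-27.4, -34.1, -0.2] rot [-0.0, -0.0, -0.77]
off [-26.9, -34.4, -0.2] rot [-0.0, -0.0, -0.77]
off [-26.4, -34.8, -0.2] rot [-0.0, -0.0, -0.77]
off [-26.0, -35.1, -0.2] rot [-0.0, -0.0, -0.77]
off [-25.5, -35.5, -0.2] rot [-0.0, -0.0, -0.77]
off [-25.0, -35.8, -0.2] rot [-0.0, -0.0, -0.77]
off [-24.5, -36.1, -0.2] rot [-0.0, -0.0, -0.77]
off [-24.1, -36.5, -0.2] rot [-0.0, -0.0, -0.77]
off [-23.6, -36.8, -0.2] rot [-0.0, -0.0, -0.77]
```

>>> apply_moves([
  {"jaw": 1, "offset": [-29, -32.5, 0], "rot": [0, 0, -0.77]},
  {"jaw": 1, "offset": [-29, -32.5, 0], "rot": [0, 0, -0.77]},
  {"jaw": 1, "offset": [-29, -32.5, 0], "rot": [0, 0, -0.77]},
  {"jaw": 1, "offset": [-29, -32.5, 0], "rot": [0, 0, -0.77]},
  {"jaw": 1, "offset": [-29, -32.5, 0], "rot": [0, 0, -0.77]},
])

```text
time_s: 1.52
eef_pos: [0.259, 0.3579, 0.2315]
eef_rot: [0.0, 0.106, 0.994, 0.0]
wrist_force: [0.6, 0.3, 1.4]
opening: 1.002
grasp_force: 0.0
```

>>> apply_moves([
  {"jaw": 1, "offset": [-27, -34.4, 0], "rot": [0, 0, -0.77]},
  {"jaw": 1, "offset": [-27, -34.4, 0], "rot": [0, 0, -0.77]},
  {"jaw": 1, "offset": [-27, -34.4, 0], "rot": [0, 0, -0.77]},
  {"jaw": 1, "offset": [-27, -34.4, 0], "rot": [0, 0, -0.77]},
  {"jaw": 1, "offset": [-27, -34.4, 0], "rot": [0, 0, -0.77]},
])

```text
time_s: 2.15
eef_pos: [0.36, 0.1638, 0.2316]
eef_rot: [0.001, 0.072, 0.997, 0.0]
wrist_force: [0.5, 0.8, -0.4]
opening: 0.994
grasp_force: 0.0
```

>>> apply_moves([
  {"jaw": 1, "offset": [-24.6, -36, 0], "rot": [0, 0, -0.77]},
  {"jaw": 1, "offset": [-24.6, -36, 0], "rot": [0, 0, -0.77]},
  {"jaw": 1, "offset": [-24.6, -36, 0], "rot": [0, 0, -0.77]},
  {"jaw": 1, "offset": [-24.6, -36, 0], "rot": [0, 0, -0.77]},
  {"jaw": 1, "offset": [-24.6, -36, 0], "rot": [0, 0, -0.77]},
])

```text
time_s: 2.78
eef_pos: [0.4608, -0.0296, 0.2315]
eef_rot: [0.0, 0.039, 0.999, -0.0]
wrist_force: [0.1, -0.9, 0.9]
opening: 1.001
grasp_force: 0.0
```

```bash
python3 - <<'E'
from h import *
p,R=cur();print(p,R.as_matrix(),ctrl.get_obs()["q"]);plan(np.r_[G,.098],RD,p,R,5)
E
```

```text
[ 0.4608 -0.0296  0.2315] [[-0.9969  0.078   0.0006]
 [ 0.078   0.997  -0.0001]
 [-0.0007 -0.     -1.    ]] [-0.3221 -0.0811  1.8803  0.0001  1.3418 -1.8148]
off [0.2, 0.0, 26.7] rot [-0.0, 0.01, 0.0]
off [0.2, 0.0, 26.7] rot [-0.0, 0.01, 0.0]
off [0.2, 0.0, 26.7] rot [-0.0, 0.01, 0.0]
off [0.2, 0.0, 26.7] rot [-0.0, 0.01, 0.0]
off [0.2, 0.0, 26.7] rot [-0.0, 0.01, 0.0]
```

>>> apply_moves([
  {"jaw": 1, "offset": [0.2, 0, 30], "rot": [0, 0, 0]},
  {"jaw": 1, "offset": [0.2, 0, 30], "rot": [0, 0, 0]},
  {"jaw": 1, "offset": [0.2, 0, 30], "rot": [0, 0, 0]},
  {"jaw": 1, "offset": [0.2, 0, 25], "rot": [0, 0, 0]},
  {"jaw": 1, "offset": [0, 0, 18.5], "rot": [0, 0, 0]},
])

```text
time_s: 3.4
eef_pos: [0.459, -0.0279, 0.0967]
eef_rot: [-0.0, 0.039, 0.999, 0.0]
wrist_force: [0.2, -0.7, 0.1]
opening: 1.0
grasp_force: 0.0
```

```bash
python3 - <<'E'
from h import *
p,d=ctrl.camera("top");q,e=ctrl.camera("side")
a=cv2.resize(p[205:275,300:390,::-1],(450,350),interpolation=3);b=cv2.resize(q[170:290,240:330,::-1],(337,450),interpolation=3)
im=np.zeros((450,800,3),np.uint8);im[:350,:450]=a;im[:,460:797]=b;cv2.imwrite("pics/g1.png",im)
E
```

```text
(no output)
```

View pics/g1.png

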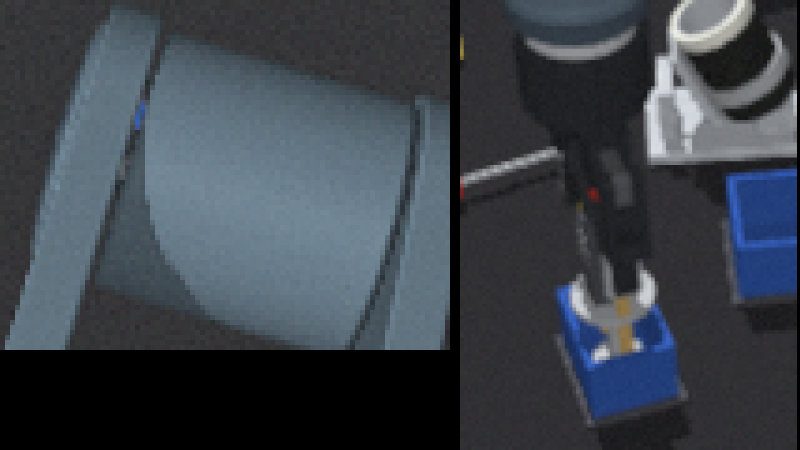

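The fingers straddle the pads and there is no contact force, so I'm closing.

>>> apply_moves([
  {"jaw": 0.3, "offset": [0, 0, 0], "rot": [0, 0, 0]},
  {"jaw": 0.3, "offset": [0, 0, 0], "rot": [0, 0, 0]},
  {"jaw": 0.3, "offset": [0, 0, 0], "rot": [0, 0, 0]},
  {"jaw": 0.3, "offset": [0, 0, 0], "rot": [0, 0, 0]},
  {"jaw": 0.3, "offset": [0, 0, 0], "rot": [0, 0, 0]},
])

```text
time_s: 4.12
eef_pos: [0.4613, -0.0293, 0.1003]
eef_rot: [0.002, 0.039, 0.999, -0.001]
wrist_force: [-2.4, -2.3, 11.8]
opening: 0.326
grasp_force: 58.2
```

```bash
python3 - <<'E'
from h import *
print(cur()[0],ctrl.get_obs())
E
```

```text
[ 0.4613 -0.0293  0.1003] {'time_s': 4.125, 'q': array([-0.3202,  0.0961,  1.996 , -0.0015,  1.0448, -1.8124]), 'dq': array([ 0.0001, -0.0021,  0.0011, -0.001 ,  0.0004,  0.0013]), 'joint_efforts': array([  1.115 , -29.2879, -25.5685,   0.9586,  -0.6169,   0.0047]), 'eef_pos': array([ 0.4613, -0.0293,  0.1003]), 'eef_rot': array([ 0.0021,  0.0389,  0.9992, -0.0013]), 'wrist_force': array([-2.3872, -2.287 , 11.7909]), 'torque': array([-0.5495,  0.5503, -0.012 ]), 'grasp_force': 58.15759727731347, 'opening': 0.3264579633520253}
```

>>> apply_moves([
  {"jaw": 0.3, "offset": [0, 0, -20], "rot": [0, 0, 0]},
  {"jaw": 0.3, "offset": [0, 0, -30], "rot": [0, 0, 0]},
  {"jaw": 0.3, "offset": [0, 0, -35], "rot": [0, 0, 0]},
  {"jaw": 0.3, "offset": [0, 0, -35], "rot": [0, 0, 0]},
  {"jaw": 0.3, "offset": [0, 0, -20], "rot": [0, 0, 0]},
])

```text
time_s: 4.75
eef_pos: [0.4599, -0.0281, 0.2399]
eef_rot: [0.001, 0.039, 0.999, -0.0]
wrist_force: [0.5, 0.6, -3.5]
opening: 0.328
grasp_force: 59.3
```

```bash
python3 - <<'E'
from h import *
o=ctrl.get_obs();print(o["opening"],o["grasp_force"],o["wrist_force"],o["q"])
p,R=cur();print(p);plan(M+.125*U,RS,p,R,10)
E
```

```text
0.3276317009755753 59.264193596318364 [ 0.5354  0.6391 -3.4774] [-0.3196 -0.0932  1.8741  0.0001  1.3582 -1.8123]
[ 0.4599 -0.0281  0.2399]
off [-15.6, -13.4, 2.0] rot [0.14, -2.48, 0.04]
off [-15.5, -13.3, 2.7] rot [0.14, -2.48, 0.04]
off [-15.4, -13.3, 3.4] rot [0.14, -2.48, 0.04]
off [-15.3, -13.3, 4.1] rot [0.14, -2.48, 0.04]
off [-15.1, -13.3, 4.8] rot [0.14, -2.48, 0.04]
off [-14.9, -13.3, 5.5] rot [0.14, -2.48, 0.04]
off [-14.6, -13.2, 6.1] rot [0.14, -2.48, 0.04]
off [-14.3, -13.2, 6.8] rot [0.14, -2.48, 0.04]
off [-14.0, -13.2, 7.4] rot [0.14, -2.48, 0.04]
off [-13.7, -13.2, 8.1] rot [0.14, -2.48, 0.04]
```

>>> apply_moves([
  {"jaw": 0.3, "offset": [-15.6, -13.4, 2], "rot": [0.14, -2.48, 0]},
  {"jaw": 0.3, "offset": [-15.5, -13.3, 2.7], "rot": [0.14, -2.48, 0]},
  {"jaw": 0.3, "offset": [-15.4, -13.3, 3.4], "rot": [0.14, -2.48, 0]},
  {"jaw": 0.3, "offset": [-15.3, -13.3, 4.1], "rot": [0.14, -2.48, 0]},
  {"jaw": 0.3, "offset": [-15.1, -13.3, 4.8], "rot": [0.14, -2.48, 0]},
])

```text
time_s: 5.38
eef_pos: [0.5322, -0.1008, 0.2276]
eef_rot: [0.108, 0.039, 0.993, -0.01]
wrist_force: [-0.2, 0.3, -3.4]
opening: 0.327
grasp_force: 59.2
```

>>> apply_moves([
  {"jaw": 0.3, "offset": [-14.9, -13.3, 5.5], "rot": [0.14, -2.48, 0]},
  {"jaw": 0.3, "offset": [-14.6, -13.2, 6.1], "rot": [0.14, -2.48, 0]},
  {"jaw": 0.3, "offset": [-14.3, -13.2, 6.8], "rot": [0.14, -2.48, 0]},
  {"jaw": 0.3, "offset": [-14, -13.2, 7.4], "rot": [0.14, -2.48, 0]},
  {"jaw": 0.3, "offset": [-13.7, -13.2, 8.1], "rot": [0.14, -2.48, 0]},
])

```text
time_s: 6.0
eef_pos: [0.6049, -0.1731, 0.2174]
eef_rot: [0.214, 0.038, 0.976, -0.02]
wrist_force: [-0.4, 1.6, -2.8]
opening: 0.322
grasp_force: 59.3
```

```bash
python3 - <<'E'
from h import *
o=ctrl.get_obs();print(o["opening"],o["grasp_force"],o["wrist_force"],o["q"])
p,R=cur();print(p, M+.125*U);print("axis",-R.as_matrix()[:,2],U)
foot=p+R.as_matrix()[:,2]*.0953
print("foot off axis",(foot-M)-U*((foot-M)@U),"h",(foot-M)@U)
ims=[]
for n in("top","side"):
    q,d=ctrl.camera(n);np.savez(n+"1.npz",p=q,d=d)
    c=proj(n,[foot])[0].astype(int);print(n,c,proj(n,[M])[0])
    x,y=c;s=q[y-50:y+50,x-65:x+65,::-1];ims.append(cv2.resize(s,(520,400),interpolation=3)[:,60:460])
    for t in("gauge_foot","gauge_collar","jaw_l"):
        for r in ctrl.outline_of(n,t)[:2]:print(t,round(r["score"],2),r["position"],r["region"].sum())
cv2.imwrite("pics/s1.png",np.hstack(ims))
plan(M+.125*U,RS,p,R,1)
E
```

```text
0.32171905442236476 59.26281304098666 [-0.4208  1.5962 -2.7994] [-0.557   0.0503  1.8431  0.2294  0.862  -2.1654]
[ 0.6049 -0.1731  0.2174] [ 0.6053 -0.1734  0.2205]
axis [-0.4163  0.0559  0.9075] [-0.4185  0.0588  0.9063]
foot off axis [-0.0017  0.0008 -0.0008] h 0.027080637777185102
top [403 158] [401.7514 154.7026]
gauge_foot 0.8 [407.0, 162.5] 338
gauge_collar 0.65 [407.7, 162.8] 289
side [383 243] [388.3575 250.0105]
gauge_foot 0.84 [377.4, 229.5] 557
gauge_collar 0.78 [373.9, 231.1] 601
jaw_l 0.39 [272.6, 167.0] 808
off [-1.7, -0.4, -2.6] rot [0.16, -0.16, 0.32]
```

View pics/s1.png

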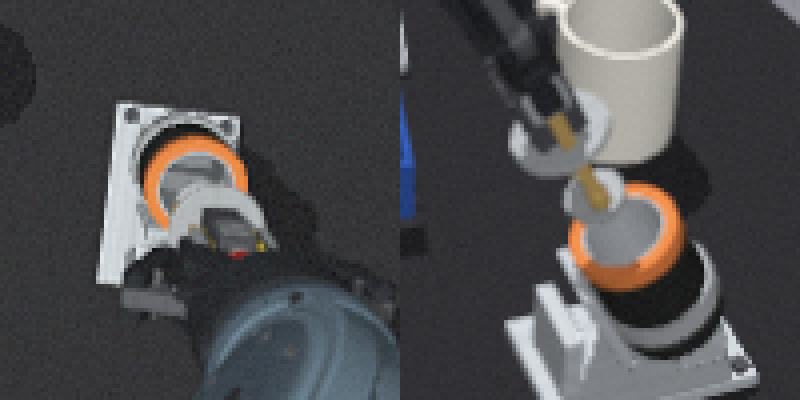

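The gauge hangs above the orange mouth, with its foot near top (403,158) and side (383,243). I'll overlay the model outlines to check coaxiality.

```bash
cat >> h.py <<'E'
def circ(c,R,r,n=60):
    t=np.linspace(0,2*np.pi,n);return c+r*(np.outer(np.cos(t),R[:,0])+np.outer(np.sin(t),R[:,1]))
def overlay(f,p,R,h,k,wins,s=8):
    R=R.as_matrix();z=R[:,2];ims=[];RM=RS.as_matrix()
    for n,(x0,y0) in wins.items():
        q=np.load(n+k+".npz")["p"][y0:y0+70,x0:x0+50,::-1];im=cv2.resize(q,None,fx=s,fy=s,interpolation=cv2.INTER_NEAREST)
        for c,r,RR,col in((p+z*h,.017,R,(0,255,0)),(p+z*(h-.009),.017,R,(0,255,0)),(p+z*(h-.06),.027,R,(255,0,255)),(M,.022,RM,(255,255,0)),(M,.031,RM,(255,255,0))):
            cv2.polylines(im,[np.int32((proj(n,circ(c,RR,r))-[x0-.5,y0-.5])*s)],False,col,1)
        ims.append(im)
    cv2.imwrite(f,np.hstack(ims))
E
python3 - <<'E'
from h import *
p,R=cur();overlay("pics/o1.png",p,R,.0953,"1",{"top":(380,130),"side":(362,205)})
E
```

```text
(no output)
```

View pics/o1.png

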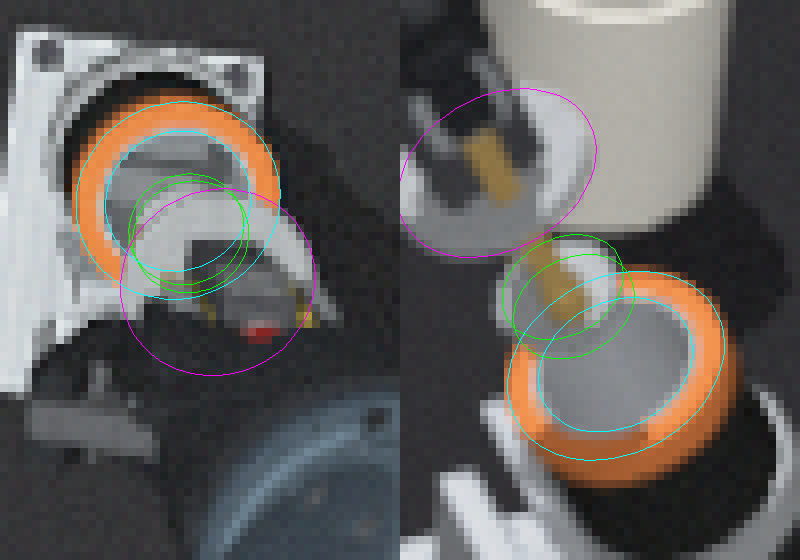

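```bash
python3 - <<'E'
from h import *
p,R=cur();
for n in("top","side"):
    z=np.load(n+"1.npz");P=pts(n,np.ones(z["d"].shape,bool),z["d"])
    v,u=np.nonzero(z["d"]>0);C=z["p"][v,u].astype(int)
    T=R.inv().apply(P-p)*1e3   # tool frame mm
    T[:,2]=95.3-T[:,2]       # height above foot
    k=(np.hypot(T[:,0],T[:,1])<33)&(T[:,2]>-12)&(T[:,2]<75)
    T=T[k];C=C[k]
    print(n,len(T))
    for lo,hi in((-8,-3),(-3,2),(2,6),(6,11),(11,20),(20,50),(50,56),(56,60),(60,64),(64,68),(68,75)):
        q=T[(T[:,2]>=lo)&(T[:,2]<hi)]
        if len(q)>2:print(lo,hi,len(q),"x",q[:,0].min(),q[:,0].max(),"y",q[:,1].min(),q[:,1].max(),"mean",q.mean(0))
    q=T[(T[:,2]>-10)&(T[:,2]<58)];np.savetxt(n+"T.txt",T,"%.1f")
E
```

```text
top 212
2 6 7 x -14.130481367844844 1.7502488444178097 y -5.3773577260558145 16.502606547816672 mean [-7.9163  7.7966  4.8293]
6 11 16 x -15.02959858982423 -1.4540638349669361 y -2.2643043034609085 15.338082053284737 mean [-10.1901   7.3991   7.4264]
56 60 5 x -24.52664336748377 -12.381051999374442 y -11.698775532500541 22.92412605659905 mean [-20.5788   3.7717  59.4303]
60 64 100 x -25.580606144671034 10.237967026879833 y -26.855882177158254 26.618818289075538 mean [-12.2113   2.8308  62.6689]
64 68 75 x -24.350310147983244 9.314501756315849 y -23.58774015241665 26.006809412487616 mean [-10.8902   4.5098  65.065 ]
68 75 8 x -14.681994707085643 -0.7648632106730328 y -5.564019660575317 25.07277496593974 mean [-10.9602   6.6887  70.8354]
side 455
2 6 10 x -8.794246335272367 15.82589688796392 y -13.966511972851386 -8.879383830412529 mean [  4.0932 -11.5858   4.0083]
6 11 100 x -14.445467043600686 19.353604773229243 y -16.222748383397917 16.23189381109027 mean [ 3.4804 -2.4832  8.5486]
11 20 10 x -7.438492065828426 8.42149904696303 y -17.75227650712603 10.79241834461643 mean [  2.5639 -11.0135  16.7272]
20 50 49 x -3.2899903529409045 8.238947962544339 y -17.208117755815035 -1.5184129214716422 mean [  3.1809 -13.9613  31.8253]
56 60 7 x -11.982559834405265 26.085380348227684 y -25.15292999138762 -9.506659993240223 mean [  4.8488 -20.2802  59.2112]
60 64 147 x -23.66403917321136 27.818798010730653 y -28.863247773304252 19.463389604796983 mean [ 3.0319 -8.3946 62.7219]
64 68 95 x -23.813454829633706 27.321964629754117 y -27.6311113674387 17.10756757509947 mean [  2.8709 -11.0669  65.1252]
68 75 36 x -12.233289000209574 15.954828602050512 y -15.91549342750187 2.924981758396391 mean [  2.6576 -10.4863  71.8664]
```

Depth shows that the gauge is untilted, but its axis sits about +2 mm in tool x from the TCP. I'll correct by −3.7 mm in x, then enter.

>>> apply_moves([
  {"jaw": 0.3, "offset": [-3.7, 0, 0], "rot": [0.15, -0.15, 0]},
  {"jaw": 0.3, "offset": [0, 0, 12], "rot": [0, 0, 0]},
  {"jaw": 0.3, "offset": [0, 0, 12], "rot": [0, 0, 0]},
  {"jaw": 0.3, "offset": [0, 0, 12], "rot": [0, 0, 0]},
  {"jaw": 0.3, "offset": [0, 0, 9], "rot": [0, 0, 0]},
])

```text
time_s: 7.02
eef_pos: [0.6272, -0.1757, 0.1771]
eef_rot: [0.215, 0.038, 0.976, -0.021]
wrist_force: [-0.7, -0.5, -3.0]
opening: 0.326
grasp_force: 59.4
```

```bash
cat >> h.py <<'E'
def status(h=.0953,ox=.002,oy=-.0003):
    o=ctrl.get_obs();p,R=cur();m=R.as_matrix();f=p+m@[ox,oy,h]
    print("foot off-axis in tool mm",R.inv().apply(f-M-U*((f-M)@U))*1e3,"h",(f-M)@U*1e3,"tiltdiff",(R.inv()*RS).as_rotvec(degrees=True))
    print("F tool",R.inv().apply(o["wrist_force"]),"tq",R.inv().apply(o["torque"]),o["opening"],o["grasp_force"],o["time_s"],o["q"])
E
python3 -c "
from h import *
status()"
```

```text
foot off-axis in tool mm [0.4758 0.4151 0.0009] h -18.960049056040184 tiltdiff [ 0.0191 -0.0871  0.3056]
F tool [ 1.9087 -0.4907  2.4852] tq [-0.0851  0.4521  0.0167] 0.326034267259557 59.37356797512621 7.025 [-0.537   0.1495  1.8243  0.2349  0.7772 -2.1642]
```

>>> apply_moves([
  {"jaw": 0.3, "offset": [-0.4, -0.4, 8], "rot": [0, 0, 0]},
  {"jaw": 0.3, "offset": [0, 0, 8], "rot": [0, 0, 0]},
  {"jaw": 0.3, "offset": [0, 0, 8], "rot": [0, 0, 0]},
  {"jaw": 0.3, "offset": [0, 0, 8], "rot": [0, 0, 0]},
  {"jaw": 0.3, "offset": [0, 0, 5], "rot": [0, 0, 0]},
])

```text
time_s: 7.65
eef_pos: [0.6431, -0.1785, 0.1447]
eef_rot: [0.215, 0.038, 0.976, -0.022]
wrist_force: [0.4, -0.1, -2.6]
opening: 0.324
grasp_force: 59.4
```

```bash
python3 -c "
from h import *
status()"
```

```text
foot off-axis in tool mm [-0.5599 -0.1937 -0.0002] h -55.11403448773923 tiltdiff [-0.008  -0.0266  0.3165]
F tool [0.6936 0.0095 2.5727] tq [0.002  0.3718 0.0345] 0.3238236607723098 59.37468188814819 7.65 [-0.5259  0.2281  1.8061  0.2448  0.715  -2.1713]
```

Sliding free with 5 mm to go, so I'll creep until contact.

>>> apply_moves([
  {"jaw": 0.3, "offset": [0, 0, 2], "rot": [0, 0, 0]},
  {"jaw": 0.3, "offset": [0, 0, 1.5], "rot": [0, 0, 0]},
  {"jaw": 0.3, "offset": [0, 0, 1], "rot": [0, 0, 0]},
  {"jaw": 0.3, "offset": [0, 0, 1], "rot": [0, 0, 0]},
  {"jaw": 0.3, "offset": [0, 0, 0], "rot": [0, 0, 0]},
])

```text
time_s: 8.28
eef_pos: [0.6455, -0.1789, 0.1407]
eef_rot: [0.215, 0.038, 0.976, -0.022]
wrist_force: [-2.2, 0.2, 0.0]
opening: 0.323
grasp_force: 60.5
```

```bash
python3 -c "
from h import *
status()"
```

```text
foot off-axis in tool mm [-1.0863 -0.3789  0.0005] h -59.729505175187285 tiltdiff [-0.0292  0.0176  0.3281]
F tool [ 2.0287  0.0515 -0.9517] tq [-0.0883  0.5662 -0.0106] 0.32328300807919663 60.47781705390662 8.275 [-0.5244  0.2384  1.803   0.2462  0.7068 -2.1724]
```

>>> apply_moves([
  {"jaw": 0.3, "offset": [0, 0, 0.8], "rot": [0, 0, 0]},
  {"jaw": 0.3, "offset": [0, 0, 0.7], "rot": [0, 0, 0]},
  {"jaw": 0.3, "offset": [0, 0, 0.5], "rot": [0, 0, 0]},
  {"jaw": 0.3, "offset": [0, 0, 0], "rot": [0, 0, 0]},
  {"jaw": 0.3, "offset": [0, 0, 0], "rot": [0, 0, 0]},
])

```text
time_s: 8.9
eef_pos: [0.6456, -0.1789, 0.1406]
eef_rot: [0.215, 0.038, 0.976, -0.022]
wrist_force: [-19.9, 4.5, 17.9]
opening: 0.325
grasp_force: 63.3
```

```bash
python3 -c "
from h import *
status()"
```

```text
foot off-axis in tool mm [-1.1057 -0.3172 -0.0003] h -59.94984680805789 tiltdiff [-0.0193 -0.0199  0.383 ]
F tool [ 10.7752   2.3454 -24.8568] tq [-0.1586  1.9204  0.0627] 0.3248497698710698 63.28612903598696 8.9 [-0.5241  0.2392  1.8022  0.2457  0.7074 -2.1727]
```

Seated, with 25 N axial and no advance. Ease off and release.

>>> apply_moves([
  {"jaw": 0.3, "offset": [0.6, 0, -1], "rot": [0, 0, 0]},
  {"jaw": 0.3, "offset": [0, 0, 0], "rot": [0, 0, 0]},
  {"jaw": 1, "offset": [0, 0, 0], "rot": [0, 0, 0]},
  {"jaw": 1, "offset": [0, 0, 0], "rot": [0, 0, 0]},
  {"jaw": 1, "offset": [0, 0, 0], "rot": [0, 0, 0]},
])

```text
time_s: 9.52
eef_pos: [0.6456, -0.1791, 0.1393]
eef_rot: [0.216, 0.038, 0.975, -0.022]
wrist_force: [0.7, -0.1, -0.3]
opening: 0.938
grasp_force: 0.0
```

```bash
python3 -c "
from h import *
status()
p,R=cur();print(p)
"
```

```text
foot off-axis in tool mm [-0.6043 -0.4694  0.0006] h -61.03996216158784 tiltdiff [-0.0346  0.0299  0.3173]
F tool [-0.4657 -0.0695  0.5939] tq [0.0352 0.2019 0.0049] 0.9382774065995158 0.0 9.525 [-0.5245  0.2406  1.8037  0.2472  0.7038 -2.1735]
[ 0.6456 -0.1791  0.1393]
```

>>> apply_moves([
  {"jaw": 1, "offset": [0, 0, -10], "rot": [0, 0, 0]},
  {"jaw": 1, "offset": [0, 0, -20], "rot": [0, 0, 0]},
  {"jaw": 1, "offset": [0, 0, -25], "rot": [0, 0, 0]},
  {"jaw": 1, "offset": [0, 0, -20], "rot": [0, 0, 0]},
  {"jaw": 1, "offset": [0, 0, 0], "rot": [0, 0, 0]},
])

```text
time_s: 10.15
eef_pos: [0.6146, -0.175, 0.2098]
eef_rot: [0.217, 0.038, 0.975, -0.023]
wrist_force: [0.2, 0.5, 0.7]
opening: 1.0
grasp_force: 0.0
```

>>> apply_moves([
  {"jaw": 0, "offset": [0, 0, 0], "rot": [0, 0, 0]},
  {"jaw": 0, "offset": [0, 0, 0], "rot": [0, 0, 0]},
  {"jaw": 0, "offset": [0, 0, 0], "rot": [0, 0, 0]},
  {"jaw": 0, "offset": [0, 0, 0], "rot": [0, 0, 0]},
  {"jaw": 0, "offset": [0, 0, 0], "rot": [0, 0, 0]},
])

```text
time_s: 10.78
eef_pos: [0.6139, -0.1744, 0.2069]
eef_rot: [0.215, 0.038, 0.976, -0.022]
wrist_force: [0.5, 0.6, -0.3]
opening: 0.002
grasp_force: 0.0
```

```bash
python3 - <<'E'
from h import *
status();p,R=cur();ims=[]
for n in("top","side"):
    q,d=ctrl.camera(n);np.savez(n+"2.npz",p=q,d=d);h=cv2.cvtColor(q,cv2.COLOR_RGB2HSV)
    c=proj(n,[M+.09*U])[0].astype(int);x,y=c
    w=np.zeros(d.shape,bool);w[y-20:y+20,x-20:x+20]=1;m=w&((h[...,0]<5)|(h[...,0]>173))&(h[...,1]>150)&(h[...,2]>80)
    P=pts(n,m,d);T=R.inv().apply(P-M)*1e3
    print(n,len(P),c);
    if len(P):print("cap rel tcp-axis x,y",(R.inv().apply(np.median(P,0)-p))*1e3,"mouthframe med",np.median(T,0),T.min(0),T.max(0))
    ims.append(cv2.resize(q[y-30:y+45,x-30:x+35,::-1],(400,462),interpolation=3))
cv2.imwrite("pics/c1.png",np.hstack(ims))
E
```

```text
foot off-axis in tool mm [-0.0595 -0.2064  0.    ] h 13.725711504086462 tiltdiff [-0.0106 -0.0206  0.3158]
F tool [-0.2544  0.6077  0.4166] tq [-0.0415  0.1297  0.0477] 0.0017414805001650488 0.0 10.775 [-0.5486  0.0816  1.8335  0.2282  0.8355 -2.1605]
top 28 [407 164]
cap rel tcp-axis x,y [-4.1519  5.4201 22.82  ] mouthframe med [ -7.1074   5.5565 -86.7397] [-10.7384  -4.8641 -92.1897] [  3.9574  11.5723 -81.4329]
side 75 [373 225]
cap rel tcp-axis x,y [ 1.6083 -3.3732 22.5592] mouthframe med [ -0.6551  -3.3117 -86.728 ] [-10.0081 -11.8789 -90.2529] [  9.2963 206.0915 118.9536]
```

View pics/c1.png

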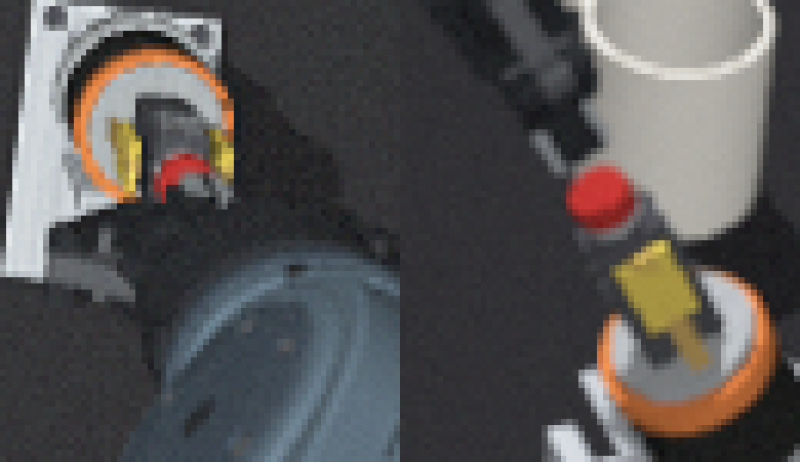

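The gauge is seated in the orange sleeve with its collar on the rim, and the cap is still up. I'll press it.

>>> apply_moves([
  {"jaw": 0, "offset": [1.6, 0, 8], "rot": [0, 0, 0]},
  {"jaw": 0, "offset": [0, 0, 7], "rot": [0, 0, 0]},
  {"jaw": 0, "offset": [0, 0, 5], "rot": [0, 0, 0]},
  {"jaw": 0, "offset": [0, 0, 2], "rot": [0, 0, 0]},
  {"jaw": 0, "offset": [0, 0, 1], "rot": [0, 0, 0]},
])

```text
time_s: 11.5
eef_pos: [0.6219, -0.1756, 0.1858]
eef_rot: [0.215, 0.038, 0.976, -0.022]
wrist_force: [-6.6, 1.4, 6.3]
opening: 0.001
grasp_force: 4.1
```

```bash
python3 -c "
from h import *
status(0,0,0)"
```

```text
foot off-axis in tool mm [-0.5912  0.1554 -0.0004] h 86.50020071098625 tiltdiff [-0.0049 -0.0353  0.3435]
F tool [ 3.3866  0.6348 -8.5645] tq [-0.1082  0.6777 -0.0457] 0.0006763440927947334 4.132517584366724 11.5 [-0.5421  0.1263  1.831   0.234   0.7933 -2.1662]
```

>>> apply_moves([
  {"jaw": 0, "offset": [0, 0, 1.5], "rot": [0, 0, 0]},
  {"jaw": 0, "offset": [0, 0, 1.5], "rot": [0, 0, 0]},
  {"jaw": 0, "offset": [0, 0, 1.5], "rot": [0, 0, 0]},
  {"jaw": 0, "offset": [0, 0, 1.2], "rot": [0, 0, 0]},
  {"jaw": 0, "offset": [0, 0, 1], "rot": [0, 0, 0]},
])

```text
time_s: 12.12
eef_pos: [0.6246, -0.1761, 0.1809]
eef_rot: [0.215, 0.038, 0.976, -0.022]
wrist_force: [-17.6, 4.0, 20.0]
opening: 0.004
grasp_force: 12.7
```

```bash
python3 -c "
from h import *
status(0,0,0)"
```

```text
foot off-axis in tool mm [-0.93    0.0383 -0.0004] h 80.85013079154602 tiltdiff [-0.0196 -0.0241  0.3758]
F tool [  7.7886   1.9905 -25.7097] tq [-0.3281  1.6386  0.0146] 0.003959367860705296 12.704007194261067 12.125 [-0.5401  0.1386  1.8284  0.235   0.7831 -2.1672]
```

Home: the tip is 80.9 mm above the rim (81 expected) at 26 N. I'll back off, then turn 90° while opening.

>>> apply_moves([
  {"jaw": 0, "offset": [0, 0, 0], "rot": [0, 0, 0]},
  {"jaw": 0, "offset": [0, 0, -10], "rot": [0, 0, 0]},
  {"jaw": 0, "offset": [0, 0, -12], "rot": [0, 0, 0]},
  {"jaw": 1, "offset": [0, 0, -4], "rot": [0, 0, 10]},
  {"jaw": 1, "offset": [0, 0, 0], "rot": [0, 0, 10]},
])

```text
time_s: 12.75
eef_pos: [0.6142, -0.1748, 0.2043]
eef_rot: [0.217, 0.21, 0.953, 0.016]
wrist_force: [0.4, 0.4, 0.7]
opening: 0.422
grasp_force: 0.0
```

>>> apply_moves([
  {"jaw": 1, "offset": [0, 0, 0], "rot": [0, 0, 10]},
  {"jaw": 1, "offset": [0, 0, 0], "rot": [0, 0, 10]},
  {"jaw": 1, "offset": [0, 0, 0], "rot": [0, 0, 10]},
  {"jaw": 1, "offset": [0, 0, 0], "rot": [0, 0, 10]},
  {"jaw": 1, "offset": [0, 0, 0], "rot": [0, 0, 10]},
])

```text
time_s: 13.38
eef_pos: [0.614, -0.1746, 0.2037]
eef_rot: [0.189, 0.593, 0.775, 0.106]
wrist_force: [0.1, 0.4, 0.3]
opening: 1.001
grasp_force: 0.0
```

>>> apply_moves([
  {"jaw": 1, "offset": [0, 0, 0], "rot": [0, 0, 10]},
  {"jaw": 1, "offset": [0, 0, 0], "rot": [0, 0, 10]},
  {"jaw": 1, "offset": [0, 0, 0], "rot": [0, 0, 0]},
  {"jaw": 1, "offset": [0, 0, 0], "rot": [0, 0, 0]},
  {"jaw": 1, "offset": [0, 0, 0], "rot": [0, 0, 0]},
])

```text
time_s: 14.0
eef_pos: [0.614, -0.1746, 0.2033]
eef_rot: [0.168, 0.716, 0.663, 0.137]
wrist_force: [0.1, -0.3, 0.2]
opening: 1.002
grasp_force: 0.0
```

```bash
python3 - <<'E'
from h import *
status(0,0,0);p,R=cur();RT=RS*Ro.from_euler("z",90,degrees=True);print((R.inv()*RT).as_rotvec(degrees=True))
ims=[]
for n in("top","side"):
    q,d=ctrl.camera(n);np.savez(n+"3.npz",p=q,d=d);h=cv2.cvtColor(q,cv2.COLOR_RGB2HSV)
    c=proj(n,[M+.06*U])[0].astype(int);x,y=c
    w=np.zeros(d.shape,bool);w[y-30:y+30,x-30:x+30]=1
    for nm,m in(("red",w&((h[...,0]<5)|(h[...,0]>173))&(h[...,1]>150)&(h[...,2]>80)),("yel",w&(h[...,0]>20)&(h[...,0]<35)&(h[...,1]>120)&(h[...,2]>80))):
        P=pts(n,m,d)
        if len(P)>3:
            T=RT.inv().apply(P-M)*1e3;T=T[np.hypot(T[:,0],T[:,1])<35];print(n,nm,len(T),np.percentile(T,[2,50,98],axis=0))
    ims.append(cv2.resize(q[y-40:y+40,x-35:x+35,::-1],(400,457),interpolation=3))
cv2.imwrite("pics/c2.png",np.hstack(ims))
E
```

```text
foot off-axis in tool mm [0.0408 0.6952 0.0001] h 105.67846887678203 tiltdiff [ -0.0132   0.0249 -89.5727]
F tool [-0.256   0.1638 -0.1185] tq [0.2171 0.0269 0.0159] 1.0022926016662643 0.0 14.0 [-0.5487  0.0862  1.8367  0.2299  0.8274 -0.5943]
[0.0075 0.0243 0.4272]
top red 48 [[ -1.3018  -8.3191 -82.561 ]
 [  3.9436   1.3638 -80.6035]
 [ 10.7275  11.2633 -75.5632]]
top yel 35 [[  1.861   -6.3476 -69.6619]
 [ 19.1453   3.8059 -58.8408]
 [ 19.8442  10.7277 -19.2641]]
side red 75 [[-10.5597  -8.7972 -82.847 ]
 [ -2.3875   0.2674 -79.7266]
 [  8.6473   9.7424 -72.7643]]
side yel 124 [[-20.3386  -9.3652 -67.3207]
 [-17.4147   0.7159 -51.0348]
 [ -8.5276  10.9168 -26.3165]]
```

View pics/c2.png

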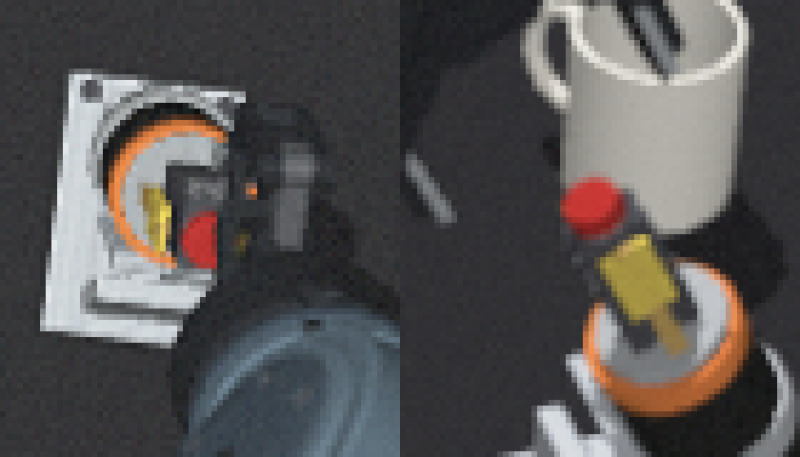

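The cap is home (about 80.7 mm above the rim) and the tool is turned and centred. I'll descend over the dark grip.

>>> apply_moves([
  {"jaw": 1, "offset": [0, 0.3, 15], "rot": [0, 0, 0.4]},
  {"jaw": 1, "offset": [0, 0, 18], "rot": [0, 0, 0]},
  {"jaw": 1, "offset": [0, 0, 18], "rot": [0, 0, 0]},
  {"jaw": 1, "offset": [0, 0, 14], "rot": [0, 0, 0]},
  {"jaw": 1, "offset": [0, 0, 6], "rot": [0, 0, 0]},
])

```text
time_s: 14.72
eef_pos: [0.6438, -0.1785, 0.1372]
eef_rot: [0.166, 0.719, 0.66, 0.137]
wrist_force: [-0.1, 0.4, 0.1]
opening: 0.995
grasp_force: 0.0
```

```bash
python3 -c "
from h import *
status(0,0,0)"
```

```text
foot off-axis in tool mm [ 0.3914 -0.0318  0.0003] h 33.104342436754 tiltdiff [ -0.0618  -0.1072 -90.0889]
F tool [ 0.3716 -0.0578 -0.1824] tq [0.1826 0.0045 0.0421] 0.994517384264813 0.0 14.725 [-0.5253  0.2409  1.8076  0.2482  0.7025 -0.5977]
```

>>> apply_moves([
  {"jaw": 1, "offset": [-0.4, 0.7, -0.5], "rot": [0, 0, 0]},
  {"jaw": 0.25, "offset": [0, 0, 0], "rot": [0, 0, 0]},
  {"jaw": 0.25, "offset": [0, 0, 0], "rot": [0, 0, 0]},
  {"jaw": 0.25, "offset": [0, 0, 0], "rot": [0, 0, 0]},
  {"jaw": 0.25, "offset": [0, 0, 0], "rot": [0, 0, 0]},
])

```text
time_s: 15.35
eef_pos: [0.6442, -0.1792, 0.1401]
eef_rot: [0.167, 0.719, 0.66, 0.137]
wrist_force: [-6.2, 0.9, 4.9]
opening: 0.345
grasp_force: 59.1
```

>>> apply_moves([
  {"jaw": 0.25, "offset": [0, 0, 0], "rot": [0, 0, 0]},
  {"jaw": 0.25, "offset": [0, 0, 0], "rot": [0, 0, 0]},
  {"jaw": 0.25, "offset": [0, 0, -1], "rot": [0, 0, 0]},
  {"jaw": 0.25, "offset": [0, 0, -1], "rot": [0, 0, 0]},
  {"jaw": 0.25, "offset": [0, 0, 0], "rot": [0, 0, 0]},
])

```text
time_s: 15.98
eef_pos: [0.643, -0.1789, 0.1408]
eef_rot: [0.167, 0.719, 0.66, 0.137]
wrist_force: [-0.2, -0.5, -3.6]
opening: 0.345
grasp_force: 59.5
```

```bash
python3 -c "
from h import *
status(0,0,0)"
```

```text
foot off-axis in tool mm [-0.2141  0.8514 -0.0012] h 36.631788315170645 tiltdiff [ -0.0612  -0.0622 -90.0809]
F tool [-0.482  -1.6619  3.219 ] tq [ 0.5243 -0.1627  0.0012] 0.34496836666113856 59.46102440357208 15.975 [-0.5266  0.2342  1.8076  0.2468  0.7086 -0.5969]
```

The dark grip is held at 59 N and the collar is just lifting. Drawing out along the axis.

>>> apply_moves([
  {"jaw": 0.25, "offset": [0, 0, -6], "rot": [0, 0, 0]},
  {"jaw": 0.25, "offset": [0, 0, -9], "rot": [0, 0, 0]},
  {"jaw": 0.25, "offset": [0, 0, -9], "rot": [0, 0, 0]},
  {"jaw": 0.25, "offset": [0, 0, -9], "rot": [0, 0, 0]},
  {"jaw": 0.25, "offset": [0, 0, -9], "rot": [0, 0, 0]},
])

```text
time_s: 16.6
eef_pos: [0.6258, -0.1764, 0.1804]
eef_rot: [0.167, 0.719, 0.66, 0.138]
wrist_force: [-0.2, -0.3, -3.3]
opening: 0.34
grasp_force: 59.6
```

```bash
python3 -c "
from h import *
status(0,0,0)"
```

```text
foot off-axis in tool mm [-0.2165  1.7899  0.0007] h 79.91852027473004 tiltdiff [  0.0001   0.0308 -90.0719]
F tool [-0.2009 -1.5787  2.9374] tq [ 0.4236 -0.0163 -0.0017] 0.34024186871077133 59.582396149635315 16.6 [-0.5398  0.1416  1.8264  0.2357  0.7815 -0.5889]
```

>>> apply_moves([
  {"jaw": 0.25, "offset": [0, 0, -9], "rot": [0, 0, 0]},
  {"jaw": 0.25, "offset": [0, 0, -9], "rot": [0, 0, 0]},
  {"jaw": 0.25, "offset": [0, 0, -12], "rot": [0, 0, 0]},
  {"jaw": 0.25, "offset": [0, 0, -15], "rot": [0, 0, 0]},
  {"jaw": 0.25, "offset": [0, 0, -12], "rot": [0, 0, 0]},
])

```text
time_s: 17.23
eef_pos: [0.6019, -0.1733, 0.2325]
eef_rot: [0.168, 0.719, 0.66, 0.137]
wrist_force: [0.3, 0.6, -2.2]
opening: 0.341
grasp_force: 59.6
```

```bash
python3 - <<'E'
from h import *
status(0,0,0);p,R=cur();print(p)
RT=RD*Ro.from_euler("z",90,degrees=True)
plan(np.r_[.459,-.029,.235],RT,p,R,10)
E
```

```text
foot off-axis in tool mm [-0.4437  1.9884  0.0018] h 137.31373541067592 tiltdiff [ -0.0008   0.0689 -90.0726]
F tool [ 0.6808 -0.7446  2.0727] tq [ 0.4528  0.0696 -0.0342] 0.34119640148104813 59.580532908439636 17.225 [-0.5596  0.0243  1.8387  0.2236  0.8875 -0.5811]
[ 0.6019 -0.1733  0.2325]
off [13.1, -13.8, -7.1] rot [2.5, 0.15, -0.04]
off [13.1, -14.1, -6.4] rot [2.5, 0.15, -0.04]
off [13.1, -14.4, -5.8] rot [2.5, 0.15, -0.04]
off [13.1, -14.6, -5.1] rot [2.5, 0.15, -0.04]
off [13.2, -14.8, -4.4] rot [2.5, 0.15, -0.04]
off [13.2, -15.0, -3.7] rot [2.5, 0.15, -0.04]
off [13.2, -15.1, -3.1] rot [2.5, 0.15, -0.04]
off [13.2, -15.2, -2.4] rot [2.5, 0.15, -0.04]
off [13.2, -15.3, -1.7] rot [2.5, 0.15, -0.04]
off [13.3, -15.4, -1.0] rot [2.5, 0.15, -0.04]
```

>>> apply_moves([
  {"jaw": 0.25, "offset": [13.1, -13.8, -7.1], "rot": [2.5, 0.15, 0]},
  {"jaw": 0.25, "offset": [13.1, -14.1, -6.4], "rot": [2.5, 0.15, 0]},
  {"jaw": 0.25, "offset": [13.1, -14.4, -5.8], "rot": [2.5, 0.15, 0]},
  {"jaw": 0.25, "offset": [13.1, -14.6, -5.1], "rot": [2.5, 0.15, 0]},
  {"jaw": 0.25, "offset": [13.2, -14.8, -4.4], "rot": [2.5, 0.15, 0]},
])

```text
time_s: 17.85
eef_pos: [0.5304, -0.1006, 0.2334]
eef_rot: [0.084, 0.732, 0.672, 0.069]
wrist_force: [0.4, 0.3, -3.6]
opening: 0.341
grasp_force: 59.7
```

>>> apply_moves([
  {"jaw": 0.25, "offset": [13.2, -15, -3.7], "rot": [2.5, 0.15, 0]},
  {"jaw": 0.25, "offset": [13.2, -15.1, -3.1], "rot": [2.5, 0.15, 0]},
  {"jaw": 0.25, "offset": [13.2, -15.2, -2.4], "rot": [2.5, 0.15, 0]},
  {"jaw": 0.25, "offset": [13.2, -15.3, -1.7], "rot": [2.5, 0.15, 0]},
  {"jaw": 0.25, "offset": [13.3, -15.4, -1], "rot": [2.5, 0.15, 0]},
])

```text
time_s: 18.48
eef_pos: [0.4595, -0.0281, 0.2349]
eef_rot: [-0.001, 0.737, 0.676, 0.001]
wrist_force: [-0.6, -0.1, -3.2]
opening: 0.343
grasp_force: 59.7
```

```bash
python3 - <<'E'
from h import *
o=ctrl.get_obs();p,R=cur();print(p,o["opening"],o["wrist_force"],o["q"])
RT=RD*Ro.from_euler("z",90,degrees=True);print("rot err",(R.inv()*RT).as_rotvec(degrees=True))
ims=[]
for n in("top","side"):
    q,d=ctrl.camera(n);np.savez(n+"4.npz",p=q,d=d)
    P=pts(n,np.ones(d.shape,bool),d);T=R.inv().apply(P-p)*1e3;T[:,2]=95.5-T[:,2]
    k=(np.hypot(T[:,0],T[:,1])<33)&(T[:,2]>-12)&(T[:,2]<68);T=T[k]
    for lo,hi in((-6,2),(2,6),(6,11),(11,27),(27,50),(56,60),(60,64),(64,68)):
        a=T[(T[:,2]>=lo)&(T[:,2]<hi)]
        if len(a)>4:print(n,lo,hi,len(a),"x",np.percentile(a[:,0],[2,98]),"y",np.percentile(a[:,1],[2,98]),"mean",a.mean(0))
    x,y=proj(n,[p+[0,0,-.06]])[0].astype(int);print(n,x,y)
    ims.append(cv2.resize(q[y-25:y+55,x-35:x+35,::-1],(400,457),interpolation=3))
cv2.imwrite("pics/e1.png",np.hstack(ims))
E
```

```text
[ 0.4595 -0.0281  0.2349] 0.34285773451523943 [-0.613  -0.0608 -3.1542] [-0.3213 -0.0871  1.8787  0.002   1.3509 -0.2362]
rot err [-0.0246 -0.1237 -0.4026]
top 343 238
side -6 2 5 x [-14.726    1.8798] y [-17.9279  -0.0988] mean [-8.4718 -9.1988  1.3466]
side 2 6 20 x [-16.1524  14.0533] y [-17.6474  10.5799] mean [-6.3143 -5.0104  4.1826]
side 6 11 70 x [-16.9561  14.9625] y [-17.2121  13.1693] mean [-2.7973 -3.4907  7.7791]
side 11 27 48 x [-22.7324  16.4   ] y [-7.3941  2.5247] mean [-9.9387 -3.6932 20.2221]
side 27 50 44 x [-20.334    2.7337] y [-6.1737  2.2857] mean [-14.1239  -2.4631  37.8365]
side 56 60 9 x [-25.0793  -2.6104] y [-27.0282  13.5255] mean [-16.679  -10.3075  58.926 ]
side 60 64 115 x [-25.6241  16.9527] y [-26.2924  22.9597] mean [-9.0404 -1.0392 62.7064]
side 64 68 83 x [-25.8774  15.256 ] y [-25.7638  23.3765] mean [-8.6765 -6.461  65.2129]
side 275 212
```

View pics/e1.png

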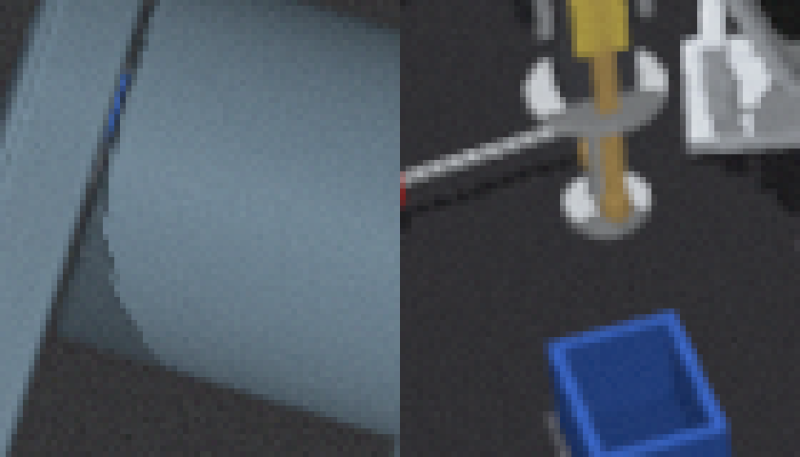

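The gauge hangs upright over the stand with its jaws out at about 22.7 mm per side. I'll centre it (+2, −1.5 mm) and lower.

>>> apply_moves([
  {"jaw": 0.25, "offset": [-1.5, 2, 20], "rot": [0, 0, -0.4]},
  {"jaw": 0.25, "offset": [0, 0, 30], "rot": [0, 0, 0]},
  {"jaw": 0.25, "offset": [0, 0, 25], "rot": [0, 0, 0]},
  {"jaw": 0.25, "offset": [0, 0, 15], "rot": [0, 0, 0]},
  {"jaw": 0.25, "offset": [0, 0, 10], "rot": [0, 0, 0]},
])

```text
time_s: 19.2
eef_pos: [0.4619, -0.0303, 0.1339]
eef_rot: [-0.001, 0.734, 0.679, 0.001]
wrist_force: [-0.2, 0.1, -3.5]
opening: 0.343
grasp_force: 59.7
```

>>> apply_moves([
  {"jaw": 0.25, "offset": [0, 0, 10], "rot": [0, 0, 0]},
  {"jaw": 0.25, "offset": [0, 0, 8], "rot": [0, 0, 0]},
  {"jaw": 0.25, "offset": [0, 0, 6], "rot": [0, 0, 0]},
  {"jaw": 0.25, "offset": [0, 0, 4], "rot": [0, 0, 0]},
  {"jaw": 0.25, "offset": [0, 0, 2], "rot": [0, 0, 0]},
])

```text
time_s: 19.82
eef_pos: [0.4616, -0.0299, 0.104]
eef_rot: [-0.001, 0.734, 0.679, 0.001]
wrist_force: [0.5, -0.3, -2.7]
opening: 0.342
grasp_force: 59.7
```

Free so far with about 3.5 mm to go.

>>> apply_moves([
  {"jaw": 0.25, "offset": [0, 0, 1.5], "rot": [0, 0, 0]},
  {"jaw": 0.25, "offset": [0, 0, 1], "rot": [0, 0, 0]},
  {"jaw": 0.25, "offset": [0, 0, 0.8], "rot": [0, 0, 0]},
  {"jaw": 0.25, "offset": [0, 0, 0.5], "rot": [0, 0, 0]},
  {"jaw": 0.25, "offset": [0, 0, 0], "rot": [0, 0, 0]},
])

```text
time_s: 20.45
eef_pos: [0.4617, -0.0299, 0.1006]
eef_rot: [-0.001, 0.734, 0.679, 0.001]
wrist_force: [-0.1, -0.3, 0.3]
opening: 0.341
grasp_force: 60.2
```

Floor contact at the expected height, so I'm releasing.

>>> apply_moves([
  {"jaw": 0.25, "offset": [0, 0, 0.4], "rot": [0, 0, 0]},
  {"jaw": 0.25, "offset": [0, 0, 0], "rot": [0, 0, 0]},
  {"jaw": 1, "offset": [0, 0, 0], "rot": [0, 0, 0]},
  {"jaw": 1, "offset": [0, 0, 0], "rot": [0, 0, 0]},
  {"jaw": 1, "offset": [0, 0, 0], "rot": [0, 0, 0]},
])

```text
time_s: 21.08
eef_pos: [0.4616, -0.0299, 0.0999]
eef_rot: [-0.001, 0.734, 0.679, 0.001]
wrist_force: [-1.0, -0.3, 0.1]
opening: 0.955
grasp_force: 0.0
```

>>> apply_moves([
  {"jaw": 1, "offset": [0, 0, 0], "rot": [0, 0, 0]},
  {"jaw": 1, "offset": [0, 0, -20], "rot": [0, 0, 0]},
  {"jaw": 1, "offset": [0, 0, -35], "rot": [0, 0, 0]},
  {"jaw": 1, "offset": [0, 0, -40], "rot": [0, 0, 0]},
  {"jaw": 1, "offset": [0, 0, -40], "rot": [0, 0, 0]},
])

```text
time_s: 21.7
eef_pos: [0.4614, -0.0301, 0.2361]
eef_rot: [-0.001, 0.734, 0.679, 0.001]
wrist_force: [0.7, 0.4, 0.2]
opening: 0.998
grasp_force: 0.0
```

>>> apply_moves([
  {"jaw": 1, "offset": [40, 0, -10], "rot": [0, 0, 0]},
  {"jaw": 1, "offset": [40, 0, 0], "rot": [0, 0, 0]},
  {"jaw": 1, "offset": [40, 0, 0], "rot": [0, 0, 0]},
  {"jaw": 1, "offset": [40, 0, 0], "rot": [0, 0, 0]},
  {"jaw": 1, "offset": [20, 0, 0], "rot": [0, 0, 0]},
])

```text
time_s: 22.32
eef_pos: [0.4755, 0.1511, 0.2453]
eef_rot: [-0.001, 0.734, 0.68, 0.001]
wrist_force: [0.5, -0.1, 0.0]
opening: 0.996
grasp_force: 0.0
```

```bash
python3 - <<'E'
from h import *
ims=[]
for n in("top","side"):
    q,d=ctrl.camera(n);h=cv2.cvtColor(q,cv2.COLOR_RGB2HSV);x,y=proj(n,[[.46,-.03,.1]])[0].astype(int)
    w=np.zeros(d.shape,bool);w[y-30:y+30,x-30:x+30]=1
    for nm,m in(("red",w&((h[...,0]<5)|(h[...,0]>173))&(h[...,1]>150)&(h[...,2]>80)),("yel",w&(h[...,0]>20)&(h[...,0]<35)&(h[...,1]>120)&(h[...,2]>80))):
        P=pts(n,m,d)
        if len(P)>3:print(n,nm,len(P),np.percentile(P,[5,50,95],axis=0)*1e3)
    ims.append(cv2.resize(q[y-40:y+40,x-35:x+35,::-1],(400,457),interpolation=3))
cv2.imwrite("pics/f1.png",np.hstack(ims))
E
```

```text
top red 62 [[453.3304 -37.9505 143.7588]
 [460.4668 -28.9    146.0257]
 [469.1421 -21.7388 148.0928]]
top yel 24 [[454.7456 -47.9628 114.8575]
 [461.3927 -28.901  132.9881]
 [468.2569 -10.6018 135.2971]]
side red 60 [[452.1973 -41.7849  -0.7874]
 [461.0274 -33.2684 144.3499]
 [503.2149 144.5883 146.9683]]
side yel 119 [[450.7223 -51.7992  97.8274]
 [458.6546 -49.1472 116.7949]
 [467.6867 -40.0698 132.3477]]
```

View pics/f1.png

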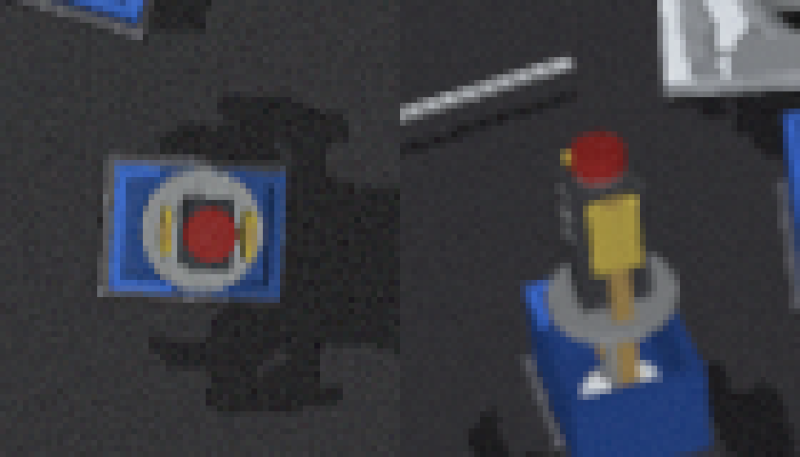

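The gauge stands upright in the stand, with cap top at 146 mm (153−7, so locked). The pads are about 38 mm over their outer faces, which matches the 44 mm bore. Handing in.

```bash
python3 -c "
from bench import ctrl
print(ctrl.hand_in())"
```

```text
the job is handed in; nothing more can be done
None
```

The gauge is back upright in the blue stand with its cap locked down and its jaws set at about the orange sleeve's 44 mm bore; I handed the job in at about 22 s, and the result of the judging was not shown.

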